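# Return the salt to the spice carousel, bring the dropper bottle round and hold

## Robot

A 7-joint arm with a two-finger parallel gripper is mounted at the origin on a cart in front of the work surface, level with it; the furniture and walls round the work are solid. World frame = base frame: x ahead of the robot, y to its left, z up, the work surface at z = 0. Lengths are in m, angles in rad, forces in N, time in s.
With the tool pointing down it reaches from about 0.4 to 0.925 m from the base axis. Payload 4.1 kg.
Tool frame: the origin (TCP) lies between the finger pads; the fingertips stand ahead of it and the grasp point (between the pads) lies 3 mm ahead of it (env.nose_length is the z of the fingertips in the tool frame, in m); z points along the fingers, y is the direction in which the jaws open and shut (so a half turn about z gives the same grasp; the last joint's range is limited). The gripper opens to 85 mm and grips with 20 to 120 N. Pads are 22 mm wide; open, the fingers measure 114 mm over their backs; the gripper's body (76 mm by 85 mm) begins 54 mm behind the grasp point. The pads swing forward as they close: fully open they stand 13 mm farther back than shut.
Start: joints at [1.177, 0.398, 0.045, 1.537, -0.019, 1.207, -0.051], TCP at [0.189, -0.622, 0.253] pointing down, gripper open.
Joint ranges: [-2.82, 2.82], [-0.49, 2.23], [-1.37, 1.46], [0, 2.46], [-1.36, 4.5], [0.23, 2], [-2.94, 2.94]. Speed limits (rad/s): [2.57, 2.57, 3.14, 3.14, 3.14, 3.14, 3.14].

## Interface

Orientations are given as a 3x3 rotation matrix whose columns are the frame's x, y, z axes.
In Python, from station import env gives the robot as it stands. The module is installed in compiled form; this text tells all that it offers. Calls block until the motion is done:
- env.move_to(position, orientation): joint-space move of the TCP to a pose.
- env.movel(position, attitude=None, v=0.15, max_force=None): straight line of the TCP; attitude=None keeps the orientation; v is the mean speed in m/s. With max_force (N) it stops when the force on the tool has changed by that much, and returns True; else False.
- env.movej(angles): joint-space move.
- env.move_gripper(opening, force=None): opening from 0.0 (shut) to 1.0 (fully open); force is the grip in N (None keeps the last); returns when the fingers have stopped.
- env.pause(seconds).
- env.solve_ik(position, orientation): joint angles nearest the present ones, or None.
- env.read_camera(name): name is "side" or "top"; returns a dict with "pixels" (384x512x3 uint8, blue, green, red), "z_map" (384x512 float32, m along the optical axis (not along the pixel's ray), 0 where there is no reading), "fx", "fy", "cx", "cy" (pixels), "position" and "attitude" of the camera in the world. Camera axes: x right, y down, z forward; pixel columns grow to the right and rows downward; lengths in m; the calibration is good to about 2 mm. A picture is of the moment at which its call begins.
A pose or a line that the arm cannot do raises env.IKError and nothing moves.
- env.sign_off(): hands the job in, once; it reports no verdict.
Readings, each from a call of its own:
- env.current_t(): time.
- env.current_q(): joint angles.
- env.current_dq(): joint speeds.
- env.current_joint_torque(): joint torques, N m.
- env.current_tool_pos(): TCP position.
- env.current_tool_rot(): TCP orientation.
- env.current_ft_force(): force on the tool from outside, world axes, zero at the start.
- env.current_ft_torque(): the same for the moment, N m.
- env.current_gripper_width(): opening from 0.0 (shut) to 1.0 (fully open).
Only numpy, scipy, OpenCV 4.12 (cv2) and the standard library are available. Lean on these libraries where they do the work, as an engineer would, in place of code of your own. Each camera call takes 0.05 s, during which the arm holds its last target. There are 200 camera calls.

## Task

I am done with the salt: put the salt shaker back upright in the one empty wire pocket of the spice carousel and let go of it. Then turn the carousel until the dropper bottle stands squarely at the front, nearest your edge of the worktop, and finish with the wooden handle on top still gripped and the carousel still, so that it cannot turn while I lift the bottle out with my one clean hand. The other jars and the dropper bottle stay standing in their pockets, and the mug, tin and timer stay where they are.

Things in the scene. Friction and masses are not known exactly. Their poses are not given: they have to be found in the camera images.
- salt_shaker: Salt shaker: clear waisted body with a domed, perforated metal-grey top; 44 mm across at the foot, 90 mm tall, the top 24 mm (the dome) 34 mm across; about 0.1 kg. At first it stands alone on the worktop to the right of the carousel. Origin at the centre of its underside, z up.
- pocket_0 (a point): Floor centre of the one empty pocket, on the disc, 26 mm above the worktop. Each of the five pockets is two level 5 mm steel wire rings, tops 8.5 and 38.5 mm above the disc; the jar stands inside on the flat disc. Three pockets, this one too, are 49 mm clear inside, the two far ones 37 mm. Pocket centres lie 95 mm from the axis, 72 degrees apart; each has a wire leg on its outer side.
- carousel_base: The carousel's fixed round wooden foot, 204 mm across; origin on the worktop, on the carousel's vertical axis; axes parallel to the world's: -x is the front, squarely towards the robot's edge of the worktop. Above it turns a wooden disc, 272 mm across, upper face 26 mm above the worktop, with the five pockets and a central steel column 13 mm thick.
- turntable (a joint): Angle (rad) by which the disc with its pockets, column and handle has turned since the start; grows anticlockwise seen from above; no stops. It runs on a greased ball bearing (0.04 N m of friction, 0.3 N m s/rad of grease drag) and stays where it is left at rest, but a push turns it.
- carousel_handle: Wooden grip bar on top of the column, fixed to the disc and turning with it: 56 mm long (its own x), 16 mm thick (its own y), 36 mm tall with rounded edges. Origin on the axis, 138 mm above the worktop; the wood reaches from 6 to 42 mm above the origin. Its +x points away from the empty pocket.
- dropper_bottle: Slim brown bottle with a black rubber dropper bulb on top, 33 mm across, 102 mm tall, narrowing to a 13 mm bulb above 76 mm, in one of the two narrow pockets, resting on the disc. Origin at the centre of its underside, z up.
- capped_bottle: Slim brown bottle with a plain screw cap, 33 mm across, 94 mm tall, in the other narrow pocket, resting on the disc. Origin at the centre of its underside, z up.
- red_lid_jar: Spice jar with a wide lid, 45 mm across, 106 mm tall, in one of the two wide pockets next to the empty one, resting on the disc. Origin at the centre of its underside, z up.
- metal_lid_jar: Glass jar with a metal lid, 45 mm across, 92 mm tall, in the other wide pocket next to the empty one, resting on the disc. Origin at the centre of its underside, z up.
- mug: White mug, 87 mm across with a handle at the side, 96 mm tall, on the worktop at the far right; bystander. Origin at the middle of its underside, handle included.
- tuna_tin: Flat round tin, 86 mm across, 40 mm tall, on the worktop to the left; bystander. Origin at the centre of its underside.
- egg_timer: Round kitchen timer, 61 mm across, 44 mm tall, on the worktop to the left; bystander. Origin at the centre of its underside.

How it is judged:
By the outcome, as a careful person would: the job done as asked, in the order asked, and still so for the second after the job is handed in, while the arm keeps its last pose, push and grip.
It also fails if it takes over 72 s, if anything falls off the work surface, if the arm or the gripper's body presses on something with over 40 N, if the wrist force passes 120 N, or if a joint passes its speed limit or range.

## Working session

There is one attempt and no reset: what is moved stays moved. The work goes in short steps, each a Python script; the robot and the scene stay as the last script left them, time stands still between calls to the robot, and variables do not carry over. Pictures are saved under pics/ and viewed, about 8 in all and at most 12, crops included, and the job is handed in when it is done.

```bash
mkdir -p pics
cat > h.py <<'E'
from station import env
import numpy as np, cv2
def cam(n,save=None):
    c=env.read_camera(n)
    z=c["z_map"]; v,u=np.mgrid[:z.shape[0],:z.shape[1]]
    P=np.stack([(u-c["cx"])/c["fx"]*z,(v-c["cy"])/c["fy"]*z,z],-1)
    W=P@np.array(c["attitude"]).T+np.array(c["position"])
    W[z==0]=np.nan
    if save: cv2.imwrite(f"pics/{save}.png",c["pixels"])
    return c,W
E
python3 - <<'E'
from h import *
for n in("top","side"):
    c,W=cam(n,n+"0"); print(n,c["position"],c["attitude"],c["fx"],c["cx"],c["cy"]); np.save(n+"0.npy",W)
a=cv2.imread("pics/top0.png");b=cv2.imread("pics/side0.png")
cv2.imwrite("pics/both.png",np.vstack([a,b])[:, :]) 
print(env.current_t(),env.nose_length)
E
```

```text
top [0.41923136 0.02531076 1.34759994] [[ 0.02632578 -0.99343462  0.11133104]
 [-0.99957588 -0.02477294  0.01530856]
 [-0.01245006 -0.11168684 -0.99366546]] 409.28233351156297 257.06742496748143 190.1773306443277
side [ 0.52360169 -1.1500967   0.64919498] [[ 0.99958319  0.00554137  0.02833267]
 [-0.0235831  -0.40934026  0.91207697]
 [ 0.01665185 -0.91236498 -0.40903896]] 406.06553715129064 248.8267899794315 189.57498410321685
0.1 0.022
```

View pics/top0.png

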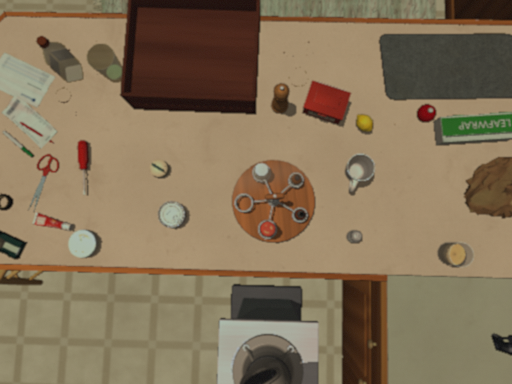

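View pics/side0.png

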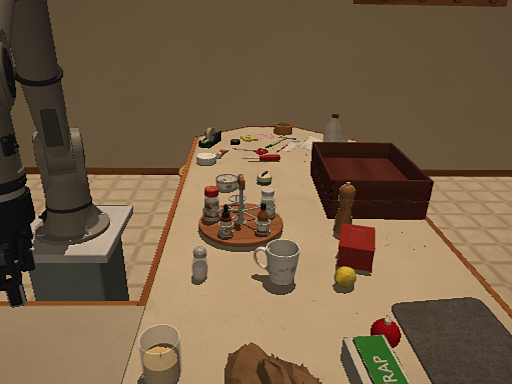

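Top view: disc at about (274,201), the empty pocket at left (244,203), red lid (269,230), metal lid (262,172), slim bottles at (297,181) and (300,214), and salt at (355,237). Next I zoom in to tell the two bottles apart and localise numerically.

Run:
```python
from h import *
a=cv2.imread("pics/top0.png")[150:260,220:380];b=cv2.imread("pics/side0.png")[165:295,180:310]
a=cv2.resize(a,None,fx=4,fy=4,interpolation=3)[:, :400];b=cv2.resize(b,(400,400),interpolation=3)
a=cv2.resize(a,(400,440)); b=cv2.resize(b,(400,440)); cv2.imwrite("pics/z.png",np.hstack([a,b]))
T=np.load("top0.npy");S=np.load("side0.npy")
im=cv2.imread("pics/top0.png").astype(int)
# disc: points z~0.026 in region
def circ(p):
    A=np.c_[2*p,np.ones(len(p))];s=np.linalg.lstsq(A,(p**2).sum(1),rcond=None)[0];return s[:2],np.sqrt(s[2]+s[:2]@s[:2])
m=np.zeros(T.shape[:2],bool);m[150:250,222:325]=1
d=m&(T[...,2]>.018)&(T[...,2]<.034)
print("table z",np.nanmedian(T[200:250,330:345,2]),"disc z",np.nanmedian(T[d][:,2]))
cn,_=cv2.findContours(d.astype(np.uint8),cv2.RETR_EXTERNAL,cv2.CHAIN_APPROX_NONE)
k=max(cn,key=len)[:,0]; p=T[k[:,1],k[:,0]][:,:2]
c,r=circ(p)
for _ in range(3):
    e=abs(np.hypot(*(p-c).T)-r); q=p[e<.006]; c,r=circ(q)
print("disc",c,r,len(q))
# objects from both clouds by height
for name,W in(("T",T),("S",S)):
    X=W.reshape(-1,3);X=X[~np.isnan(X[:,0])]
    X=X[(np.hypot(*(X[:,:2]-c).T)<.14)&(X[:,2]>.085)]
    ang=np.degrees(np.arctan2(*(X[:,:2]-c).T[::-1]));rr=np.hypot(*(X[:,:2]-c).T)
    for a0 in range(-180,180,24):
        s=(ang>=a0)&(ang<a0+24)&(rr>.05)
        if s.sum()>2: print(name,a0,s.sum(),"ang",ang[s].mean().round(1),"xy",X[s].mean(0).round(4),"zmax",X[s,2].max().round(3))
    s=rr<.045; print(name,"handle",s.sum(),X[s].mean(0).round(4),X[s,2].max())
    h=X[s&(X[:,2]>.148)] if 0 else X[(rr<.045)&(X[:,2]>.150)]
    if len(h)>5:
        u,sv,vt=np.linalg.svd(h[:,:2]-h[:,:2].mean(0));print("h mean",h[:,:2].mean(0),"axis deg",np.degrees(np.arctan2(vt[0,1],vt[0,0])),sv,np.ptp(h,axis=0))
    X=W.reshape(-1,3)
    s=X[(X[:,0]>.25)&(X[:,0]<.45)&(X[:,1]<-.2)&(X[:,1]>-.36)&(X[:,2]>.012)]
    if len(s): print(name,"salt",len(s),s.mean(0),s.min(0),s.max(0)); t=s[s[:,2]>.07]; print(" dome",t.mean(0),t.min(0),t.max(0))
```

```text
table z 0.0005629068210408761 disc z 0.02662174708870113
disc [ 0.53448832 -0.00806855] 0.13285817376142103 234
T -180 12 ang -178.9 xy [ 0.4413 -0.0099  0.128 ] zmax 0.135
T -132 78 ang -119.8 xy [ 0.4878 -0.0897  0.1008] zmax 0.127
T -60 76 ang -47.4 xy [ 0.5972 -0.0764  0.1011] zmax 0.124
T 12 159 ang 25.0 xy [0.6185 0.0312 0.1146] zmax 0.124
T 36 12 ang 37.0 xy [0.6079 0.0473 0.1008] zmax 0.125
T 156 170 ang 168.6 xy [0.4411 0.0107 0.1321] zmax 0.138
T handle 121 [ 0.5335 -0.0079  0.1754] 0.18767396813653137
h mean [ 0.53380601 -0.00793321] axis deg 97.74549740105132 [0.16818117 0.05189985] [0.01976482 0.0543605  0.03741303]
T salt 173 [ 0.42630924 -0.25926443  0.06929998] [ 0.40513667 -0.28204958  0.01822275] [ 0.44641896 -0.24445605  0.09466686]
 dome [ 0.42752558 -0.26315512  0.0852127 ] [ 0.41204761 -0.28204958  0.07283901] [ 0.44291601 -0.24778266  0.09466686]
S -180 70 ang -178.4 xy [ 0.4409 -0.0107  0.1079] zmax 0.134
S -132 105 ang -117.9 xy [ 0.4879 -0.0959  0.1014] zmax 0.126
S -60 96 ang -48.9 xy [ 0.5984 -0.0814  0.1019] zmax 0.122
S 12 171 ang 20.5 xy [0.6182 0.023  0.106 ] zmax 0.121
S 36 4 ang 37.6 xy [0.6116 0.0514 0.1181] zmax 0.119
S 156 189 ang 174.1 xy [0.4407 0.0016 0.1169] zmax 0.136
S handle 162 [ 0.5337 -0.0176  0.146 ] 0.18444100092149718
h mean [ 0.53397371 -0.02216064] axis deg -77.77415462581185 [0.13923074 0.04609194] [0.01830061 0.0544839  0.03429998]
S salt 435 [ 0.42693021 -0.27630452  0.05314344] [ 0.40392832 -0.2872686   0.0123785 ] [ 0.44631711 -0.25217665  0.09044615]
 dome [ 0.42747616 -0.27146218  0.08190575] [ 0.41124633 -0.28223279  0.07007488] [ 0.44231116 -0.25217665  0.09044615]
```

View pics/z.png

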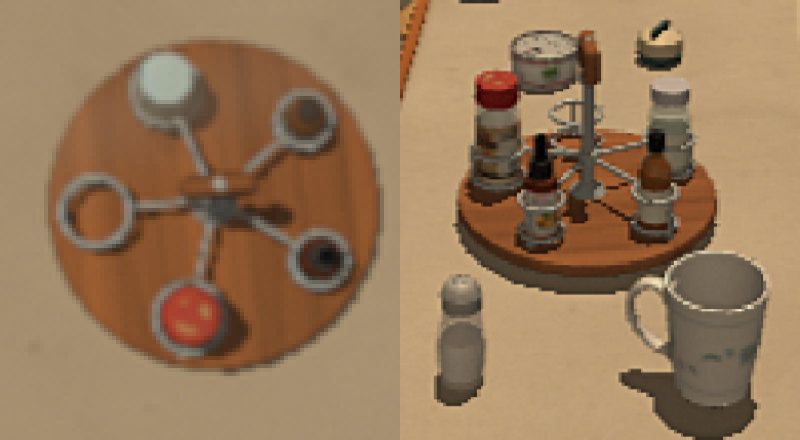

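The dropper bottle, with its tapered black bulb, is the front-right one at about -119°. That needs a clockwise turn of about 60°. Next I refine the pocket position and check IK.

```bash
cat >> h.py <<'E'
from scipy.optimize import least_squares
def R(deg):
    a=np.radians(deg); y=np.array([np.cos(a),np.sin(a),0]); z=np.array([0,0,-1.]); return np.c_[np.cross(y,z),y,z]
def circ(p,r=None):
    f=lambda s:np.hypot(*(p-s[:2]).T)-(s[2] if r is None else r)
    return least_squares(f,[*p.mean(0),.03],loss="soft_l1",f_scale=.002).x
E
python3 - <<'E'
from h import *
T=np.load("top0.npy");S=np.load("side0.npy");c=np.array([.5343,-.008])
g=c+.095*np.array([np.cos(np.radians(96.5)),np.sin(np.radians(96.5))])
for W,n in((T,"T"),(S,"S")):
    X=W.reshape(-1,3);X=X[~np.isnan(X[:,0])]
    p=X[(abs(np.hypot(*(X[:,:2]-g).T)-.027)<.010)&(X[:,2]>.052)&(X[:,2]<.075)]
    if len(p)>5: 
        s=circ(p[:,:2],.027);print(n,"pocket",s[:2],len(p),p[:,2].mean(),"ang",np.degrees(np.arctan2(*(s[:2]-c)[::-1])),"rad",np.hypot(*(s[:2]-c)))
    # jar lids: top faces
    for nm,a,h in(("red",168.5,.132),("metal",24.5,.118)):
        q=c+.095*np.array([np.cos(np.radians(a)),np.sin(np.radians(a))])
        p=X[(np.hypot(*(X[:,:2]-q).T)<.035)&(X[:,2]>h-.004)]
        if len(p): m=(p.min(0)+p.max(0))/2;print(n,nm,len(p),m,np.ptp(p,axis=0),"ang",np.degrees(np.arctan2(*(m[:2]-c)[::-1])),np.hypot(*(m[:2]-c)))
    for z0,z1 in((.07,.095),(.015,.035)):
        p=X[(X[:,0]>.39)&(X[:,0]<.47)&(X[:,1]<-.23)&(X[:,1]>-.30)&(X[:,2]>z0)&(X[:,2]<z1)]
        if len(p)>5: print(n,"salt",z0,len(p),circ(p[:,:2],.022) if z0<.05 else circ(p[p[:,2]<.078][:,:2],.017))
for y in(7,187):
    for P,t in(([.4273,-.265,.071],0),([.524,.087,.1],0),([.534,-.008,.167],0),([.534,-.008,.167],-60)):
        q=env.solve_ik(np.array(P),R(y+t));print(y+t,P,None if q is None else np.round(q,2))
E
```

```text
T pocket [0.52289981 0.08546552] 87 0.06457412318944292 ang 96.95414081589604 rad 0.09415821070706566
T red 166 [0.44090231 0.01016479 0.13324104] [0.04153598 0.03887033 0.00984504] ang 168.99402087983776 0.09514771213238282
T metal 132 [0.62037469 0.03249537 0.11992892] [0.04051546 0.03964011 0.01012559] ang 25.195471247323372 0.09512480024257157
T salt 0.07 105 [ 0.42741579 -0.26555863  0.03      ]
T salt 0.015 16 [ 0.42650152 -0.2668918   0.03      ]
S pocket [0.5212186  0.08679469] 51 0.06316596518761444 ang 97.85703358164584 rad 0.0956930360173219
S red 80 [0.43984025 0.00720773 0.13213674] [0.04105391 0.04192414 0.00817687] ang 170.8540388323238 0.095676113098644
S metal 66 [0.61882044 0.03576844 0.11778234] [0.03850337 0.04328613 0.00733117] ang 27.377130087733196 0.09518078405916809
S salt 0.07 131 [ 0.42665904 -0.2624677   0.03      ]
S salt 0.015 105 [ 0.42503559 -0.26245572  0.03      ]
7 [0.4273, -0.265, 0.071] [ 0.81  0.39 -0.4   2.05  0.22  0.75  0.39]
7 [0.524, 0.087, 0.1] [ 0.47  0.5  -0.9   1.95  0.49  0.92 -0.56]
7 [0.534, -0.008, 0.167] [ 0.48  0.33 -0.65  1.9   0.24  0.99 -0.16]
-53 [0.534, -0.008, 0.167] [ 0.42  0.32 -0.58  1.9   0.21  0.98 -1.18]
187 [0.4273, -0.265, 0.071] [ 0.37  0.37  0.12  2.06 -0.06  0.72 -2.49]
187 [0.524, 0.087, 0.1] [-1.13  0.78  1.26  1.99 -0.88  1.07 -2.47]
187 [0.534, -0.008, 0.167] [-0.98  0.63  1.27  1.93 -0.68  1.11 -2.45]
127 [0.534, -0.008, 0.167] [ 0.83  0.5  -1.15  1.89  0.52  1.09  1.69]
```

Run:
```python
from h import *
P=np.array([.4270,-.265,.0])
env.move_to(P+[0,0,.22],R(7))
env.movel(P+[0,0,.071],v=.12,max_force=8)
print(env.current_tool_pos(),env.current_t())
env.move_gripper(0,force=35); print("w",env.current_gripper_width())
env.movel(P+[0,0,.26],v=.15)
env.movel(np.array([.5228,.0863,.20]),v=.2)   # foot ~ .129
print(env.current_tool_pos(),env.current_t(),env.current_ft_force())
for n in("top","side"):
    c,W=cam(n,n+"1");np.save(n+"1.npy",W)
a=cv2.imread("pics/top1.png")[130:250,200:320];b=cv2.imread("pics/side1.png")[110:260,170:320]
cv2.imwrite("pics/z1.png",np.hstack([cv2.resize(x,(400,400),interpolation=3) for x in(a,b)]))
```

```text
[ 0.42756339 -0.2652839   0.071644  ] 3.075
w 0.39722500922936343
[0.52275697 0.08526923 0.20003357] 7.0083 [ 0.15683981  0.16713982 -0.83091225]
```

View pics/z1.png

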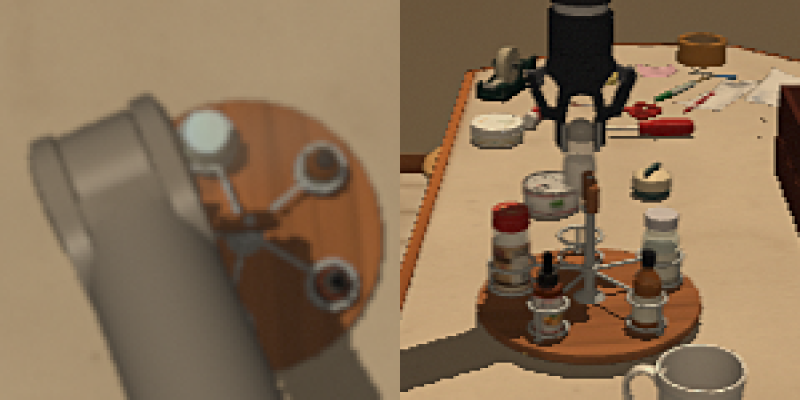

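Run:
```python
from h import *
S=np.load("side1.npy");X=S.reshape(-1,3);X=X[~np.isnan(X[:,0])]
t=env.current_tool_pos();print(t)
p=X[(abs(X[:,0]-.523)<.035)&(abs(X[:,1]-.07)<.045)&(X[:,2]>.12)&(X[:,2]<.2)]
for z in np.arange(.12,.17,.006):
    s=p[(p[:,2]>=z)&(p[:,2]<z+.006)]
    if len(s)>3: print(z.round(3),len(s),"x",s[:,0].min().round(4),s[:,0].max().round(4),((s[:,0].min()+s[:,0].max())/2).round(4),"ymin",np.percentile(s[:,1],5).round(4))
s=p[(p[:,2]>.130)&(p[:,2]<.147)]; print("foot fit r22",circ(s[:,:2],.022)[:2])
s=p[(p[:,2]>.150)&(p[:,2]<.165)]; print("body fit",circ(s[:,:2]))
```

```text
[0.52280914 0.08537226 0.200073  ]
0.132 10 x 0.5028 0.5224 0.5126 ymin 0.0639
0.138 14 x 0.5028 0.5224 0.5126 ymin 0.0631
0.144 9 x 0.5028 0.5224 0.5126 ymin 0.0614
0.15 16 x 0.4994 0.5419 0.5206 ymin 0.0614
0.156 20 x 0.4994 0.5419 0.5206 ymin 0.0627
0.162 24 x 0.5028 0.5418 0.5223 ymin 0.0628
0.168 22 x 0.5028 0.5384 0.5206 ymin 0.064
foot fit r22 [0.52219058 0.08570627]
body fit [0.52100211 0.08482504 0.02072442]
```

Run:
```python
from h import *
x,y=.5224,.0870
env.movel(np.array([x,y,.148]),v=.1); env.pause(.3); print(env.current_tool_pos(),env.current_ft_force())
h=env.movel(np.array([x,y,.094]),v=.04,max_force=4)
print(h,env.current_tool_pos(),env.current_ft_force(),env.current_t())
c,W=cam("side","side2");b=cv2.imread("pics/side2.png")[140:260,180:300];cv2.imwrite("pics/z2.png",cv2.resize(b,(480,480),interpolation=3))
```

```text
[0.52276056 0.0870571  0.1485256 ] [-1.08333422 -0.27966637 -2.09997308]
True [0.5226449  0.08692329 0.09764465] [ 1.13472841 -0.11994526  4.59246587] 9.225
```

View pics/z2.png

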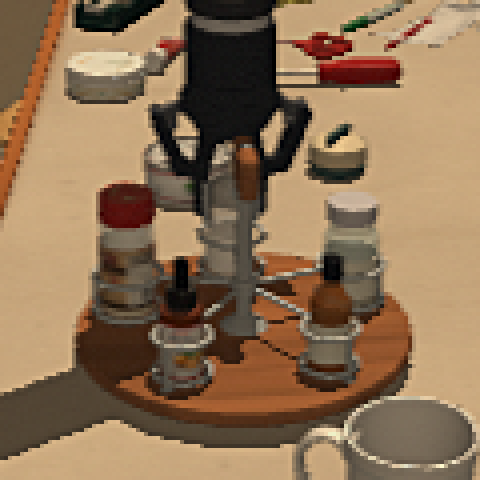

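The shaker reached the disc at the expected height (0.0976) and sits inside both rings. Now release, retreat and check.

Run:
```python
from h import *
env.move_gripper(.75); p=env.current_tool_pos()
env.movel(p+[0,0,.03],v=.06); env.movel(np.array([.5228,.087,.26]),v=.15)
env.movel(np.array([.38,-.12,.27]),v=.2)
for n in("top","side"):
    c,W=cam(n,n+"3");np.save(n+"3.npy",W)
a=cv2.imread("pics/top3.png")[140:260,215:335];b=cv2.imread("pics/side3.png")[150:260,185:295]
cv2.imwrite("pics/z3.png",np.hstack([cv2.resize(x,(400,400),interpolation=3) for x in(a,b)]))
T=np.load("top3.npy");c0=np.array([.5343,-.008])
X=T.reshape(-1,3);X=X[~np.isnan(X[:,0])]
for nm,a,h in(("red",169,.132),("metal",25,.118),("salt",97,.108)):
    q=c0+.095*np.array([np.cos(np.radians(a)),np.sin(np.radians(a))])
    p=X[(np.hypot(*(X[:,:2]-q).T)<.035)&(X[:,2]>h-.004)]
    if len(p): m=(p.min(0)+p.max(0))/2;print(nm,len(p),m,p[:,2].max(),"ang",np.degrees(np.arctan2(*(m[:2]-c0)[::-1])),np.hypot(*(m[:2]-c0)))
h=X[(np.hypot(*(X[:,:2]-c0).T)<.045)&(X[:,2]>.15)]
if len(h)>5: print("handle",h.mean(0),np.degrees(np.arctan2(*np.linalg.svd(h[:,:2]-h[:,:2].mean(0))[2][0][::-1])))
print(env.current_t())
```

```text
red 169 [0.44222698 0.01163925 0.13398843] 0.13996973621779563 ang 167.9592098711103 0.09414425853031393
metal 135 [0.62198894 0.03098233 0.12075983] 0.1268408781881869 ang 23.967656944791923 0.09596339211248035
salt 89 [0.52384923 0.0832513  0.1123065 ] 0.1201395795701321 ang 96.53347091053351 0.09184779837872246
handle [ 0.53381431 -0.00791939  0.17726372] 96.92424422966099
12.8667
```

View pics/z3.png

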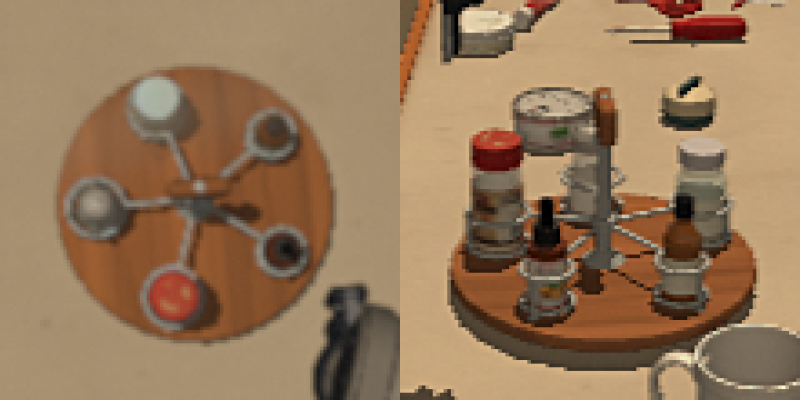

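Salt stands upright in its pocket, and the handle axis is at about 96.5°. Pads aligned with the handle flats put the dropper at the front when the tool yaw is -54°.

Run:
```python
from h import *
P=np.array([.534,-.008,.166])
yaw=lambda:np.degrees(np.arctan2(*env.current_tool_rot()[:2,1][::-1]))
env.move_gripper(.8)
env.movel(P+[0,0,.09],R(6.6),v=.15)
print(env.movel(P,v=.08,max_force=8),env.current_tool_pos(),yaw())
env.move_gripper(0,force=70);print("w",env.current_gripper_width(),env.current_ft_force(),env.current_ft_torque(),env.current_tool_pos(),env.current_t())
for a in np.linspace(0,-54-6.6,13)[1:]:
    env.movel(P,R(6.6+a),v=.05)
env.pause(.5)
print(yaw(),env.current_tool_pos(),env.current_ft_force(),env.current_ft_torque(),env.current_q(),env.current_t())
for n in("top","side"):
    c,W=cam(n,n+"4");np.save(n+"4.npy",W)
a=cv2.imread("pics/top4.png")[140:260,215:335];b=cv2.imread("pics/side4.png")[130:260,170:300]
cv2.imwrite("pics/z4.png",np.hstack([cv2.resize(x,(400,400),interpolation=3) for x in(a,b)]))
```

```text
False [ 0.53449852 -0.00792945  0.16659835] 6.597846842770378
w 0.1748184286939915 [ 1.89098162 -0.21645179  1.42405536] [ 0.00238249 -0.18324961 -0.02664002] [ 0.53471576 -0.00793834  0.16643412] 16.3167
-53.74052668221326 [ 0.53261967 -0.00704878  0.16638619] [-5.84135321  2.18267967  9.44369305] [0.2183627  0.62252163 0.02526008] [ 0.26820508  0.29745295 -0.39802109  1.90333761  0.13700927  0.97011782
 -1.13006336] 19.8167
```

View pics/z4.png

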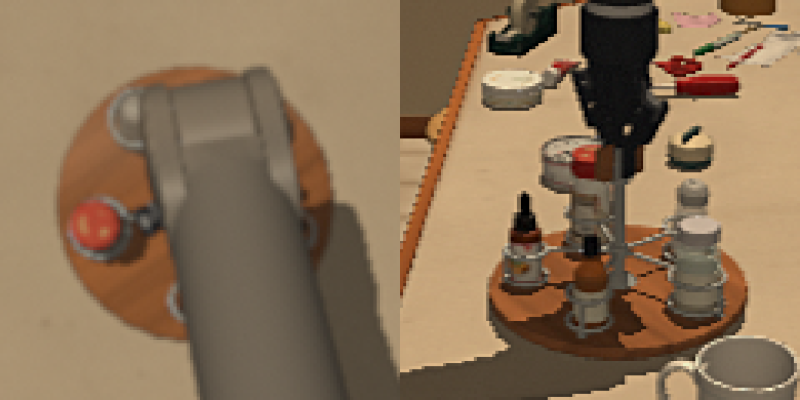

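The carousel turned about 60°, and the dropper is now at front left in the side view. Next I measure the dropper angle.

Run:
```python
from h import *
c0=np.array([.5343,-.008])
for n in "TS":
    W=np.load({"T":"top4.npy","S":"side4.npy"}[n]);W0=np.load({"T":"top3.npy","S":"side3.npy"}[n])
    for nm,a,h,W_,hmax in(("red",108,.130,W,.14),("drop",180,.108,W,.13),("capped",252,.108,W,.128),("salt",36,.104,W,.12),("metal",324,.114,W,.122),("red-before",168.5,.130,W0,.14),("drop-before",240.5,.108,W0,.13)):
        X=W_.reshape(-1,3);X=X[~np.isnan(X[:,0])]
        q=c0+.095*np.array([np.cos(np.radians(a)),np.sin(np.radians(a))])
        p=X[(np.hypot(*(X[:,:2]-q).T)<.035)&(X[:,2]>h)&(X[:,2]<hmax)]
        if len(p)>3: m=(p.min(0)+p.max(0))/2;print(n,nm,len(p),m.round(4),np.ptp(p,axis=0).round(3),"ang",np.degrees(np.arctan2(*(m[:2]-c0)[::-1]))%360)
```

```text
T red 145 [0.504  0.0844 0.1346] [0.042 0.042 0.009] ang 108.16732805119783
T capped 5 [ 0.5094 -0.105   0.1217] [0.006 0.003 0.005] ang 255.62091221933798
T salt 52 [0.6111 0.0555 0.112 ] [0.032 0.018 0.015] ang 39.554774850911606
T red-before 150 [0.4423 0.0116 0.135 ] [0.039 0.042 0.01 ] ang 167.95486879899445
T drop-before 18 [ 0.4871 -0.0898  0.1184] [0.014 0.011 0.02 ] ang 240.035799262613
S red 39 [0.4991 0.0819 0.1329] [0.026 0.046 0.006] ang 111.38830944968792
S drop 24 [ 0.4377 -0.011   0.1185] [0.01  0.011 0.018] ang 181.78492162437843
S capped 36 [ 0.507  -0.0979  0.1154] [0.015 0.019 0.014] ang 253.122837596186
S salt 52 [0.6117 0.0435 0.1108] [0.03  0.028 0.013] ang 33.64664794013839
S metal 83 [ 0.6108 -0.0619  0.1177] [0.039 0.042 0.007] ang 324.8266953559164
S red-before 71 [0.44   0.0091 0.1327] [0.041 0.044 0.005] ang 169.71640682615052
S drop-before 27 [ 0.4866 -0.0946  0.1193] [0.009 0.01  0.02 ] ang 241.16862416090828
```

The top view puts the red jar at 108.2° (target 108), and the tool yaw implies the dropper is at 180.3°. The side estimate of 181.8° only sees the near face of the bulb. Last stillness check, then hand in.

Run:
```python
from h import *
print(env.current_gripper_width(),abs(env.current_dq()).max(),env.current_ft_force(),env.current_tool_pos(),env.current_t())
env.sign_off()
```

```text
0.17696628710431997 0.0010379994384467537 [-5.31975524  2.25028478  8.19121116] [ 0.53261327 -0.00700518  0.1663958 ] 19.9167
the job is handed in; nothing more can be done
```

The salt shaker is back upright in the empty pocket and released. I then turned the carousel about 60° clockwise by its handle, so the dropper bottle stands at the front. I handed the job in at 19.9 s with the handle still gripped and the arm at rest; no verdict is reported.

- **Salt shaker:** It touched down on the disc at the expected height. The pictures show it upright inside its rings, before and after the turn.
- **Dropper angle:** Two checks put the bottle within about 0.3° of square to the front: the red jar's position from above (180.2°) and the gripper angle (180.3°). The side camera read 181.8°. I put that down to it seeing only the near face of the bulb, and did not correct for it.
- **Hold at hand-in:** The joints were still to within 0.001 rad/s. The gripper was closed on the handle, set to 70 N, with a steady wrist force of about 10 N.
- **Everything else:** The other jars still stand in their pockets, and none of my moves went near the mug, tin or timer. I did not measure those three again; they looked unmoved in the last side picture.

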